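Raise the capacitor test bed and hold it up

TASK

One capacitor in the lane of the test jig has tipped over against its neighbour: stand it upright on the bed between its neighbours and let go of it. Then swing the cam lever up until it stands straight up, where the cam lifts the bed to its highest point, and finish while still holding the lever there, with all four capacitors standing, so that I can clip on my test leads. Knock over no capacitor and leave the other things on the bench where they are.

Things in the scene. Friction and masses are not known exactly. Their poses are not given: they have to be found in the camera images.
- jig: Test jig, bolted down, base 140 x 300 x 12 mm. Origin on the bench under mid-lane; z up, y along the lane towards the lever, x across (lowered lever points to -x). Lane: two fixed rails, inner faces 40 mm and outer faces 50 mm apart, tops 72 mm above the bench; between them the lift bed that the capacitors stand on, with end stops 60 mm high, 224 mm apart, rising with the bed.
- bed_top (a point): Middle of the upper face of the lift bed, 45 mm above the bench when lowered; the cam lifts it by 19 mm at most (64 mm), when the lever stands straight up, and it sinks again on either side of that.
- cam_lever (a joint): Cam lever angle (rad): 0 = level, pointing to the jig's -x (bed lowered, stop); 1.57 = straight up (bed highest); past that, to 2.3, the bed sinks again. A return spring (0.2 N m/rad, about 2.6 N at the handle when upright) and the load swing it back when let go. Rests at 0; the first 0.2 is free play.
- lever_handle (a point): Middle of the lever's handle: a round black bar 16 mm in diameter and 70 mm long, running parallel to the jig's y from the outer end of the lever, 120 mm from the lever's axis; it may turn between the fingers as the lever swings.
- lever_pivot (a point): Point on the lever's axis (fixed, parallel to the jig's y), level with the middle of the handle along y: 190 mm from the jig's origin along y and 55 mm above the bench. The handle swings about it in the jig's x-z plane.
- cap_t_mid (a point): The tipped one: black cylinder, diameter 35 mm, 100 mm tall, two 4 mm terminals on its aluminium top, about 0.13 kg, loose. Point: its centre, half-way up; z: its axis, foot to terminals. It leans about 0.66 rad towards the jig's -y, top edge against its neighbour, foot on the bed on the edge nearest that neighbour; stood up about that edge it is clear of both neighbours.
- cap_a_mid (a point): Upright capacitor by the -y end stop: black cylinder, diameter 35 mm, 100 mm tall, two 4 mm terminals on its aluminium top, about 0.13 kg, loose. Point: its centre, half-way up; z: its axis, foot to terminals
- cap_b_mid (a point): Upright capacitor beside it, on which the tipped one leans: black cylinder, diameter 35 mm, 100 mm tall, two 4 mm terminals on its aluminium top, about 0.13 kg, loose. Point: its centre, half-way up; z: its axis, foot to terminals
- cap_c_mid (a point): Upright capacitor on the far side of the gap, towards the lever: black cylinder, diameter 35 mm, 100 mm tall, two 4 mm terminals on its aluminium top, about 0.13 kg, loose. Point: its centre, half-way up; z: its axis, foot to terminals
- amplifier: Amplifier, dark steel case 200 x 230 x 92 mm on rubber feet, 3.5 kg; bystander. Origin under its centre.
- screwdriver: Screwdriver lying on the bench; bystander.
- screw_tray: Open steel tray 90 x 130 x 30 mm; bystander. Origin under its centre.

How it is judged (in metres and radians):
On the way:
1. the tipped capacitor stands upright between its neighbours on the lowered bed, let go (angle between cap_t_mid's own z axis and vertical below 0.12 rad and x of cap_t_mid in the frame of jig between -0.012 and 0.012 m and y of cap_t_mid in the frame of jig between -0.115 and 0.115 m and z of cap_t_mid in the frame of bed_top below 0.056 m and y of cap_t_mid in the frame of jig between -0.045 and 0.085 m and contact force between the fingers and cap_t below 0.1 N and linear speed of cap_t below 0.03 m/s and value of joint cam_lever below 0.5 rad), for 0.2 s.
At the end, for the whole second after the job is handed in: Fingers press the lever (over 0.5 N), still, within 0.16 rad of straight up (joint 1.41 to 1.73), bed over 17.5 mm up; no capacitor wedges it. All four stand on the bed in the lane within 0.12 rad of upright, the once-tipped one between its neighbours (value of joint cam_lever between 1.41 and 1.73 rad and velocity of joint cam_lever between -0.1 and 0.1 rad/s and contact force between the fingers and cam_lever above 0.5 N and z of bed_top in the frame of jig above 0.0625 m and angle between each of cap_t_mid, cap_a_mid, cap_b_mid, cap_c_mid's own z axis and vertical below 0.12 rad and x of cap_t_mid in the frame of jig between -0.012 and 0.012 m and y of cap_t_mid in the frame of jig between -0.115 and 0.115 m and z of each of cap_t_mid, cap_a_mid, cap_b_mid, cap_c_mid in the frame of bed_top below 0.056 m and x of cap_a_mid in the frame of jig between -0.012 and 0.012 m and y of cap_a_mid in the frame of jig between -0.115 and 0.115 m and x of cap_b_mid in the frame of jig between -0.012 and 0.012 m and y of cap_b_mid in the frame of jig between -0.115 and 0.115 m and x of cap_c_mid in the frame of jig between -0.012 and 0.012 m and y of cap_c_mid in the frame of jig between -0.115 and 0.115 m and y of cap_t_mid in the frame of jig between -0.045 and 0.085 m and contact force between cam_lever and cap_t below 0.2 N and contact force between cam_lever and cap_a below 0.2 N and contact force between cam_lever and cap_b below 0.2 N and contact force between cam_lever and cap_c below 0.2 N); the arm keeps its last pose, push and grip.
It fails at once if a standing neighbour is knocked over (tilted more than 0.4 rad) (angle between any of cap_a_mid, cap_b_mid, cap_c_mid's own z axis and vertical above 0.4 rad).
It fails at once if a bystander is pushed more than 30 mm (distance of any of amplifier, screwdriver, screw_tray from where it was at the start of the episode above 0.03 m).
It also fails if it takes over 51 s, if anything falls off the work surface, if the arm or the gripper's body presses on something with over 40 N, if the wrist force passes 120 N, or if a joint passes its speed limit or range.

ROBOT

A 6-joint arm with a two-finger parallel gripper is mounted at the origin on the work surface. World frame = base frame: x ahead of the robot, y to its left, z up, the work surface at z = 0. Lengths are in mm, angles in rad, forces in N, time in s.
With the tool pointing down it reaches from about 350 to 850 mm from the base axis. Payload 8.1 kg.
Tool frame: the origin (TCP) lies midway between the tips of the shut fingers; the grasp point (between the pads) lies 19 mm behind it (pinch_z is the distance from the TCP to the grasp point, in mm); x points along the fingers, z is the direction in which the jaws open and shut, and the axes are right-handed (so a half turn about x gives the same grasp; the last joint's range is limited). The gripper opens to 93 mm and grips with 3 to 60 N. Pads are 15 mm wide; open, the fingers measure 128 mm over their backs; the gripper's body (75 mm by 188 mm) begins 65 mm behind the grasp point.
Start: joints at [-1.384, 0.13, 1.488, -0, 1.523, -0.085], TCP at [161.1, -577.972, 218.635] pointing down, gripper open.
Joint ranges: [-2.96, 2.96], [-0.89, 2.26], [0.02, 2.5], [-1.34, 4.48], [0, 2.73], [-2.66, 2.66]. Speed limits (rad/s): [2.39, 2.39, 2.79, 3.14, 3.14, 3.14].

INTERFACE

Orientations are given as a rotation vector (axis times angle).
In Python, from bench import * gives the robot as it stands.
- The arm moves only by the shell command python3 -m pendant 'ROWS' [OPENING] [FORCE]. ROWS is JSON, a list of rows, each a list of 2 entries, a list of its own where there are three numbers: the shift along the world's x, y, z in m, then the turn, a rotation vector about the world's x, y, z in degrees. A call has 1 to 12 rows; each row shifts and turns the commanded pose from where the row before left it; what a row does not reach is not made up. A row lasts 1/10 s, in which the tool goes at most 50 mm and 8.59 degrees, less where a joint would pass 70% of its speed; a pose out of reach is approached as far as the arm can. A call with a gripper value outside its range is refused whole. OPENING is the finger opening in m, from 0 to 0.093, set as the call begins (- or left out, the last holds). The fingers move at their own pace and stop on an object; FORCE is the grip in N (left out, the last holds). Time passes only in rows, so rows that do not move let the fingers close. It gives the time, the measured TCP pose, the force and the opening at its end, in the units of the state.
- observe(): the state, without advancing time (a new reading comes with each control period).
- camera(name): name is "side" or "top" or "wrist"; returns the picture (420x560x3 uint8, red, green, blue); there is no depth.
- camera_info(name): a dict with "fov_y" (degrees; the focal length in pixels is half the picture's height over the tangent of half this angle, whatever the lens; pixels are square), "cx", "cy" (the principal point, pixels), "cam_to_world" (4x4, takes a point from camera to world coordinates). Camera axes: x right, y down, z forward; pixel columns grow to the right and rows downward; lengths in mm; the calibration is good to about 2 mm. The wrist camera is an equidistant fisheye: a pixel r from the principal point sees the ray r / f radians off the axis. A picture is of the moment at which its call begins: read the wrist's pose just before it. camera_info takes no time and is no camera call; for the wrist camera it gives the pose at the moment of the call.
- finish_job(): hands the job in, once; it reports no verdict.
Trained networks look in the newest picture that a camera, given by its name, has taken for a name from the list of things; names that differ only in an ending like _2 or _b are one class to them, and where a whole thing is asked for, a point or a joint stands for the part that bears it (a point fixed in the world has none). Each returns a list of dicts, best first, with "p" (0 to 1); they miss things now and then, are a little off and sometimes report something else, mostly with a low value. They report only what shows in the picture. A call takes as long as a camera call.
- silhouettes(thing, camera): "mask" (420x560 bool, what is visible of it) and "centre" ([column, row] in pixels, amid what is visible of it).
The state is a dict: "time": time; "joint_pos": joint angles; "joint_vel": joint speeds; "effort": joint torques, N m; "position": TCP position; "tcp_rot": TCP orientation; "contact_force": force on the tool from outside, world axes, zero at the start; "torque": the same for the moment, N m; "finger_gap": opening from 0.0 (shut) to 1.0 (fully open).
Only numpy, scipy, OpenCV 4.12 (cv2) and the standard library are available. Lean on these libraries where they do the work, as an engineer would, in place of code of your own. Each camera call takes 0.05 s, during which the arm holds its last target.

## Working session

There is one attempt and no reset: what is moved stays moved. The work goes in short steps, Python scripts to look and compute and a shell command to move; the robot and the scene stay as the last step left them, time stands still between calls to the robot, and variables do not carry over. Pictures are saved under pics/ and viewed, and the job is handed in when it is done.

```bash
ls; mkdir -p pics; python3 - <<'E'
from bench import *
import cv2
print(observe())
for n in("side","top","wrist"):
    im=camera(n); cv2.imwrite(f"pics/{n}0.png",im[:,:,::-1]); i=camera_info(n); print(n,i)
E
```

```text
pics
{'time': 0.0, 'joint_pos': array([-1.38437215e+00,  1.31123699e-01,  1.48925279e+00, -4.83214404e-06,
        1.52299342e+00, -8.54006003e-02]), 'joint_vel': array([ 6.50555915e-04,  3.32702037e-04, -7.49769277e-05, -1.91117621e-03,
        1.68171973e-03,  6.63693551e-05]), 'effort': array([ 2.54626693e-04, -5.59837246e+01, -4.91758955e+01,  7.67670712e-02,
        3.51857662e-02, -1.39474241e-04]), 'position': array([ 161.01011913, -577.41755833,  217.62437099]), 'tcp_rot': array([ 1.00784423,  1.32696856, -1.00586628]), 'contact_force': array([ 0.38996175, -0.58821289,  0.67757962]), 'torque': array([-0.03651384, -0.0104866 , -0.03640186]), 'finger_gap': 0.9996211419311087}
side {'fov_y': 42.98116670852686, 'cx': 282.8717801778838, 'cy': 211.11312932371825, 'cam_to_world': array([[-9.13215856e-01, -2.45196207e-01,  3.25446801e-01,
        -8.03382242e+01],
       [-4.06734559e-01,  5.00357899e-01, -7.64335641e-01,
         1.31109479e+03],
       [ 2.45723228e-02, -8.30373887e-01, -5.56664538e-01,
         1.02986690e+03],
       [ 0.00000000e+00,  0.00000000e+00,  0.00000000
[... 220 characters left out ...]
       [-9.99352764e-01,  2.50652311e-02, -2.58028373e-02,
         2.39024983e+01],
       [ 2.04125178e-02, -1.95496597e-01, -9.80491922e-01,
         1.17744548e+03],
       [ 0.00000000e+00,  0.00000000e+00,  0.00000000e+00,
         1.00000000e+00]])}
wrist {'fov_y': 65.70646984690485, 'cx': 274.09524068672016, 'cy': 210.9488625364151, 'cam_to_world': array([[ 2.67045654e-01, -9.23431266e-01, -2.75610804e-01,
         2.38248289e+02],
       [-9.63683878e-01, -2.55905789e-01, -7.63256889e-02,
        -5.56055741e+02],
       [-4.88726767e-05,  2.85984132e-01, -9.58234352e-01,
         3.84689200e+02],
       [ 0.00000000e+00,  0.00000000e+00,  0.00000000e+00,
         1.00000000e+00]])}
```

View pics/side0.png

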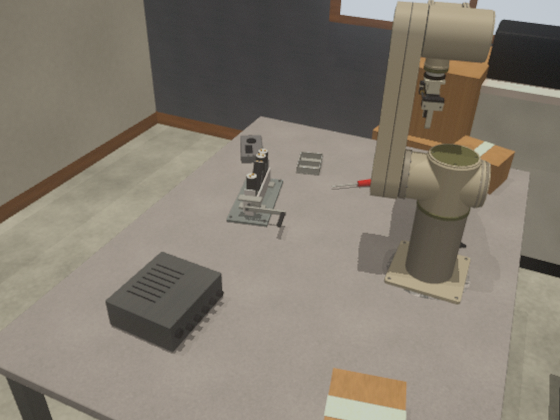

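View pics/top0.png

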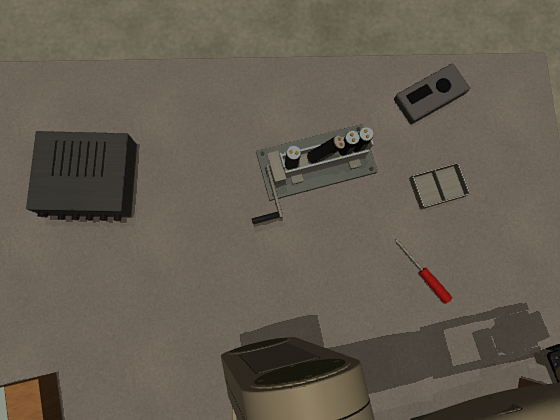

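```bash
python3 - <<'E'
from bench import *
import cv2,numpy as np
for n in("side","top"):
    im=camera(n).copy()
    for t in ["jig","cam_lever","cap_t_mid","cap_a_mid"]:
        for r in silhouettes(t,n):
            m=r["mask"]; ys,xs=np.where(m); print(n,t,round(r["p"],2),r["centre"],m.sum(),xs.min(),xs.max(),ys.min(),ys.max())
E
```

```text
side jig 0.57 [255.1, 207.1] 1872 227 285 169 227
side cam_lever 0.72 [263.9, 214.7] 360 243 285 203 226
side cap_t_mid 0.74 [260.0, 171.1] 201 253 262 161 189
side cap_a_mid 0.39 [261.6, 150.9] 50 259 267 150 162
top jig 0.64 [305.5, 167.1] 4463 253 376 126 222
top cam_lever 0.56 [271.6, 213.7] 315 253 281 167 222
top cap_t_mid 0.58 [326.9, 151.6] 566 307 344 136 163
top cap_a_mid 0.81 [367.1, 141.2] 275 354 373 128 151
```

The top view shows the jig around (317,162) px, with its lever handle at (266,217). The tipped capacitor is at (325,150), and the standing ones are at (293,153), (352,138) and (367,133). Next I'll zoom in for the jig corners.

```bash
python3 - <<'E'
from bench import *
import cv2
a=camera("top")[110:240,240:390]; cv2.imwrite("pics/topz.png",cv2.resize(a,None,fx=5.3,fy=4.6*1,interpolation=cv2.INTER_CUBIC)[:598,:798,::-1])
b=camera("side")[140:240,220:300]; cv2.imwrite("pics/sidez.png",cv2.resize(b,None,fx=6,fy=6,interpolation=cv2.INTER_CUBIC)[:,:,::-1])
E
```

```text
(no output)
```

View pics/topz.png

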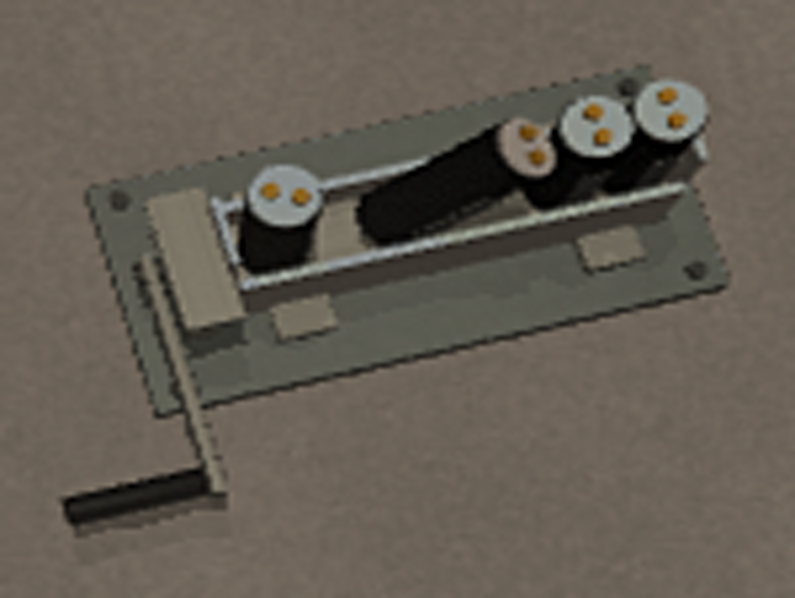

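View pics/sidez.png

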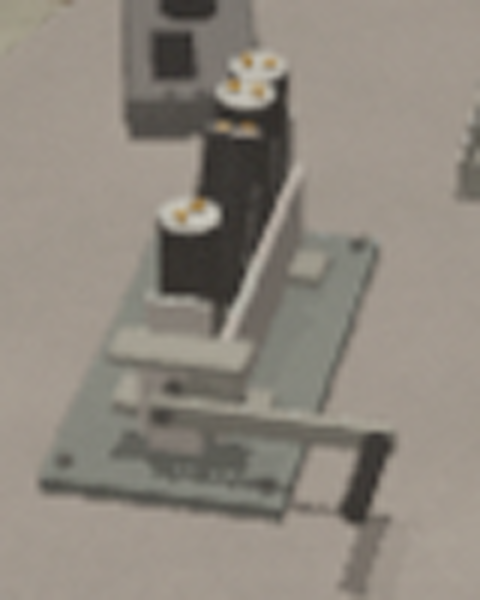

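```bash
cat > h.py <<'E'
import numpy as np, cv2
from bench import *
from scipy.optimize import least_squares
def proj(n,P,info=None):
    i=info or camera_info(n); T=np.linalg.inv(i["cam_to_world"]); P=np.atleast_2d(P)
    c=P@T[:3,:3].T+T[:3,3]; f=210/np.tan(np.radians(i["fov_y"])/2)
    if n=="wrist":
        r=np.hypot(c[:,0],c[:,1]); th=np.arctan2(r,c[:,2]); k=f*th/np.maximum(r,1e-9)
    else: k=f/c[:,2]
    return np.c_[c[:,0]*k+i["cx"],c[:,1]*k+i["cy"]]
def jw(p,q):  # jig->world, p=(x,y,yaw)
    q=np.atleast_2d(q).astype(float); c,s=np.cos(p[2]),np.sin(p[2])
    return np.c_[p[0]+c*q[:,0]-s*q[:,1],p[1]+s*q[:,0]+c*q[:,1],q[:,2]]
E
python3 - <<'E'
from h import *
zt=lambda a:np.array(a)/[5.3,4.6]+[240,110]
zs=lambda a:np.array(a)/6+[220,140]
cor=np.array([[70,150,12],[-70,150,12],[-70,-150,12],[70,-150,12]])
top=zt([[88,187],[160,415],[727,288],[650,67]])
side=zs([[42,485],[282,517],[378,243]])
caps=["c","b","a","t"]
ct=zt([[284,196],[597,127],[671,112]]); cs=zs([[189,216],[245,91],[257,66]])
ht=zt([[66,508],[212,480]]); hs=zs([[352,516],[380,440]])
def f(p,full=0):
    r=[proj("top",jw(p,cor))-top, proj("side",jw(p,cor[:3]))-side]
    C=np.c_[p[6:9],p[3:6],[145]*3]
    r+=[proj("top",jw(p,C))-ct,proj("side",jw(p,C))-cs]
    H=np.array([[-120,225,55],[-120,155,55]]); r+=[proj("top",jw(p,H))-ht,proj("side",jw(p,H))-hs]
    if full: [print(np.round(a,1).tolist()) for a in r]
    return np.vstack(r).ravel()
s=least_squares(f,[470,0,.22,80,-60,-90,0,0,0],loss='soft_l1')
f(s.x,1); print(np.round(s.x,3))
p=s.x
print("handle",jw(p,[-120,190,55]),"pivot",jw(p,[0,190,55]),"t", jw(p,[0,0,45]))
E
```

```text
[[0.2, 0.4], [0.6, 0.2], [1.9, -1.3], [0.5, -1.1]]
[[-0.6, -3.2], [0.3, -3.5], [0.2, -2.5]]
[[-0.2, 0.3], [-0.2, 0.1], [-0.3, 0.0]]
[[-0.2, -1.2], [-0.0, -0.7], [0.2, -1.0]]
[[-5.0, 3.0], [-5.5, 1.8]]
[[-0.4, 0.9], [-1.1, 1.3]]
[ 6.36924e+02 -1.29522e+02  2.42000e-01  7.69170e+01 -7.04370e+01
 -1.05291e+02  1.67000e-01 -4.78000e-01 -1.10000e+00]
handle [[474.85378682  26.14803823  55.        ]] pivot [[591.35065732  54.93135222  55.        ]] t [[ 636.9242378  -129.52202607   45.        ]]
```

```bash
python3 - <<'E'
from h import *
zt=lambda a:np.array(a)/[5.3,4.6]+[240,110]
zs=lambda a:np.array(a)/6+[220,140]
cor=np.array([[70,150,12],[-70,150,12],[-70,-150,12],[70,-150,12]])
top=zt([[88,187],[160,415],[727,288],[650,67]])
side=zs([[42,485],[282,517],[378,243]])
ct=zt([[284,196],[597,127],[671,112]]); cs=zs([[189,216],[245,91],[257,66]])
ht=zt([[66,508],[212,480]]); hs=zs([[352,516],[380,440]])
def f(p,full=0):
    o=np.array([p[9],p[10],0])
    bt,bs=p[11:13],p[13:15]   # calibration shifts px
    r=[proj("top",jw(p,cor+o))-top+bt, proj("side",jw(p,cor[:3]+o))-side+bs]
    C=np.c_[p[6:9],p[3:6],[145]*3]
    r+=[proj("top",jw(p,C))-ct+bt,proj("side",jw(p,C))-cs+bs]
    H=np.array([[-120,225,55],[-120,155,55]]); r+=[proj("top",jw(p,H))-ht+bt,proj("side",jw(p,H))-hs+bs]
    if full: [print(np.round(a,1).tolist()) for a in r]
    return np.r_[np.vstack(r).ravel(),np.array(p[6:9])/2.5,np.array(p[11:15])/1.]
s=least_squares(f,[637,-129,.22,80,-60,-90,0,0,0,0,0,0,0,0,0],loss='soft_l1')
f(s.x,1); print(np.round(s.x,3).tolist())
p=s.x
print("handle",jw(p,[-120,190,55]),"pivot",jw(p,[0,190,55]),"t", jw(p,[0,0,45]))
E
```

```text
[[-0.7, 0.4], [-0.9, 0.3], [0.8, -0.2], [-0.1, -0.2]]
[[-0.8, -1.3], [0.1, -1.3], [0.8, -0.4]]
[[0.1, -0.0], [0.1, -0.1], [0.0, -0.2]]
[[-0.1, 0.2], [0.2, 0.7], [0.3, 0.4]]
[[0.4, 0.7], [-0.2, -0.3]]
[[-0.0, -0.3], [-0.6, 0.3]]
[639.872, -143.706, 0.233, 91.597, -55.761, -90.584, -0.184, 0.288, 0.102, -0.976, 18.731, 0.332, -0.335, 0.109, 1.33]
handle [[479.3146303   13.52435451  55.        ]] pivot [[596.08447855  41.17941806  55.        ]] t [[ 639.87166251 -143.706175     45.        ]]
```

```bash
cat >> h.py <<'E'
from scipy.spatial.transform import Rotation as Ro
p0=np.array([639.9,-143.7,.233])
XJ=np.array([np.cos(.233),np.sin(.233),0]);YJ=np.array([-np.sin(.233),np.cos(.233),0])
def wj(P): d=np.array(P)-[*p0[:2],0]; return np.array([d@XJ,d@YJ,d[2]])
def toolR(tilt,sgn):  # body leans towards +yj by tilt; sgn: tool z = sgn*XJ
    x=-(np.sin(tilt)*YJ+np.cos(tilt)*np.array([0,0,1])); z=sgn*XJ; return np.c_[x,np.cross(z,x),z]
def need(jp,tilt,sgn):
    """jp = grasp point in jig frame -> shift (m), total turn (deg) from present pose"""
    o=observe(); R0=Ro.from_rotvec(o["tcp_rot"]).as_matrix(); R=toolR(tilt,sgn)
    tcp=jw(p0,jp)[0]+19*R[:,0]
    return (tcp-o["position"])/1000, np.degrees(Ro.from_matrix(R@R0.T).as_rotvec()), tcp
E
python3 - <<'E'
from h import *
o=observe(); print(Ro.from_rotvec(o["tcp_rot"]).as_matrix().round(3))
for s in(1,-1):
    for t in(-.3,): print(s,t,*[np.round(a,3) for a in need([0,-6.3,111],t,s)])
print(wj(o["position"]))
u=np.array([0,-.613,.79]);v=np.array([0,.79,.613]);f0=np.array([0,22.8,45])
P=[f0,f0+17.5*v,f0+100*u+17.5*v,f0+35*v,f0+100*u+35*v,f0+100*u]
for n in("top","side"):
    q=proj(n,jw(p0,np.array(P))); im=camera(n).copy()
    for a in q: cv2.circle(im,tuple(int(round(k*1)) for k in a),1,(255,0,0),-1)
    c=q.mean(0).astype(int); k=im[c[1]-40:c[1]+40,c[0]-50:c[0]+50]
    cv2.imwrite(f"pics/chk_{n}.png",cv2.resize(k,None,fx=7,fy=7,interpolation=cv2.INTER_NEAREST)[:,:,::-1])
E
```

```text
[[ 0.     0.963  0.268]
 [-0.     0.268 -0.963]
 [-1.     0.     0.   ]]
1 -0.3 [ 0.479  0.434 -0.126] [16.349 -9.637 87.065] [ 640.058 -144.367   92.849]
-1 -0.3 [ 0.479  0.434 -0.126] [  9.754  16.518 -91.464] [ 640.058 -144.367   92.849]
[-566.12379133 -312.01288649  218.70013396]
```

View pics/chk_top.png

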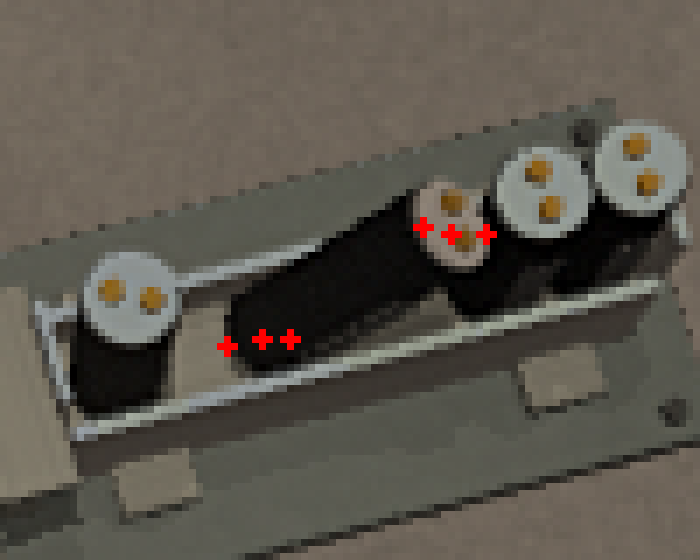

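View pics/chk_side.png

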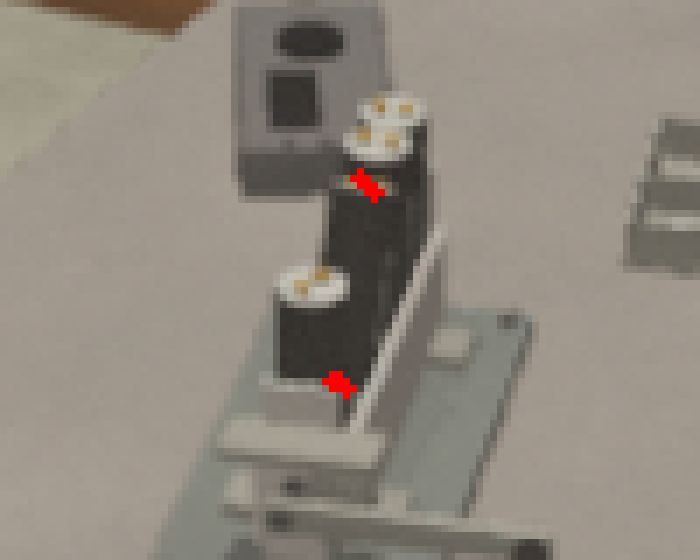

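The overlay puts the tipped capacitor's predicted axis within 1 px of the picture: foot at about (235,345) and top at (450,225) in the zoom. It may sit about 2 mm towards jig +x. I'll move to a hover with yaw first, then tilt.

```bash
python3 -m pendant '[[[0.04,0.036,0],[0,0,7.32]],[[0.04,0.036,0],[0,0,7.32]],[[0.04,0.036,0],[0,0,7.32]],[[0.04,0.036,0],[0,0,7.32]],[[0.04,0.036,0],[0,0,7.32]],[[0.04,0.036,0],[0,0,7.32]],[[0.04,0.036,0],[0,0,7.32]],[[0.04,0.036,0],[0,0,7.32]],[[0.04,0.036,0],[0,0,7.32]],[[0.04,0.036,0],[0,0,7.32]],[[0.04,0.036,0],[0,0,7.32]],[[0.039,0.038,0],[0,0,7.32]]]' 0.08
python3 -m pendant '[[[0,0,0],[8.35,1.98,0]],[[0,0,0],[8.35,1.98,0]],[[0,0,0],[0,0,0]],[[0,0,0],[0,0,0]],[[0,0,0],[0,0,0]]]'
python3 - <<'E'
from h import *
print(*[np.round(a,4) for a in need([0,-6.3,111],-.3,1)])
i=camera_info("wrist")
cv2.imwrite("pics/w1.png",camera("wrist")[:,:,::-1]);cv2.imwrite("pics/t1.png",camera("top")[:,:,::-1])
u=np.array([0,-.613,.79]);v=np.array([0,.79,.613]);f0=np.array([0,22.8,45])
P=np.array([f0,f0+17.5*v,f0+100*u+17.5*v,f0+35*v,f0+100*u+35*v,f0+100*u,[0,92,145],[0,-56,145]])
print(proj("wrist",jw(p0,P),i).round())
E
```

```text
time: 2.05
position: [607.1, -173.6, 218.8]
tcp_rot: [-0.188, 1.562, 0.188]
contact_force: [0.4, -1.1, -0.1]
finger_gap: 0.859
time: 2.55
position: [605.8, -175.3, 219.3]
tcp_rot: [0.05, 1.584, 0.416]
contact_force: [-0.6, 0.4, 1.0]
finger_gap: 0.863
[ 0.0342  0.0309 -0.1265] [ 0.1545  0.1054 -0.0365] [ 640.0582 -144.3666   92.8486]
[[310. 197.]
 [311. 183.]
 [322. 248.]
 [312. 169.]
 [324. 233.]
 [320. 263.]
 [322. 107.]
 [323. 288.]]
```

View pics/w1.png

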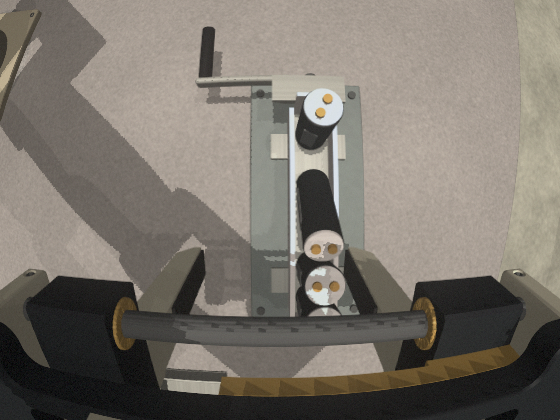

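View pics/t1.png

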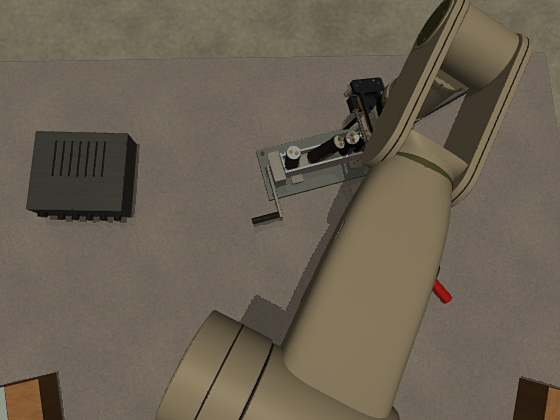

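The wrist view agrees with the model. The tipped capacitor runs from its foot at (314,185) to its top at (324,247), cap c is at (323,107) and cap b at (325,287), all within about 2 px. The top view shows the arm clear of everything. Descending to grasp.

```bash
python3 -m pendant '[[[0.018,0.016,0],[0,0,0]],[[0.018,0.015,0],[0,0,0]],[[0,0,-0.02],[0,0,0]],[[0,0,-0.025],[0,0,0]],[[0,0,-0.025],[0,0,0]],[[0,0,-0.02],[0,0,0]],[[0,0,0],[0,0,0]],[[0,0,0],[0,0,0]]]' 0.07
python3 - <<'E'
from h import *
print(*[np.round(a,4) for a in need([0,-6.3,111],-.3,1)], wj(observe()["position"]))
cv2.imwrite("pics/w2.png",camera("wrist")[:,:,::-1])
E
```

```text
time: 3.45
position: [641.8, -143.7, 129.9]
tcp_rot: [0.051, 1.584, 0.418]
contact_force: [0.3, 0.6, 0.7]
finger_gap: 0.75
[-0.0018 -0.0006 -0.0371] [ 0.0582  0.0819 -0.0911] [ 640.0582 -144.3666   92.8486] [  1.85625763  -0.46515275 129.94612594]
```

View pics/w2.png

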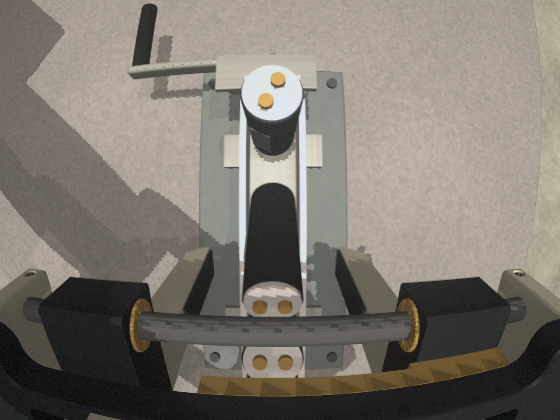

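The capacitor is centred at column 273, against a principal point of 274. Descending and closing.

```bash
python3 -m pendant '[[[0,0,-0.018],[0,0,0]],[[0,0,-0.019],[0,0,0]],[[0,0,0],[0,0,0]],[[0,0,0],[0,0,0]]]' && python3 -m pendant '[[[0,0,0],[0,0,0]],[[0,0,0],[0,0,0]],[[0,0,0],[0,0,0]],[[0,0,0],[0,0,0]],[[0,0,0],[0,0,0]],[[0,0,0],[0,0,0]]]' 0.02 20
python3 - <<'E'
from h import *
print(*[np.round(a,4) for a in need([0,-6.3,111],-.3,1)], wj(observe()["position"]))
cv2.imwrite("pics/w3.png",camera("wrist")[:,:,::-1])
E
```

```text
time: 3.9
position: [640.7, -143.7, 90.0]
tcp_rot: [0.054, 1.587, 0.419]
contact_force: [-0.2, 0.5, 0.9]
finger_gap: 0.754
time: 4.5
position: [641.9, -144.1, 91.9]
tcp_rot: [0.052, 1.585, 0.418]
contact_force: [0.5, 0.2, 1.0]
finger_gap: 0.373
[-0.0018 -0.0002  0.001 ] [ 0.0233  0.0487 -0.0581] [ 640.0582 -144.3666   92.8486] [ 1.81766807 -0.88364539 91.85396275]
```

View pics/w3.png

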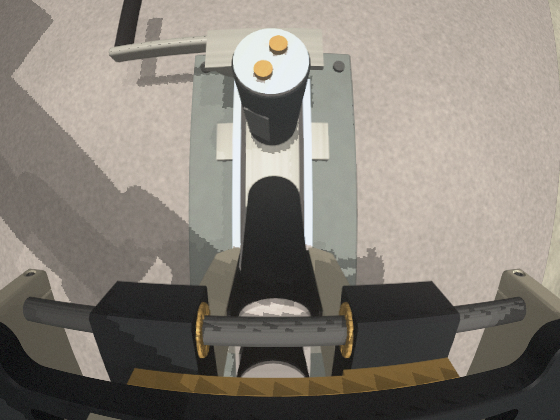

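Opening is 34.7 mm, which matches the 35 mm diameter, so it's gripped. Lifting a little and swinging it upright about the foot.

```bash
python3 -m pendant '[[[0,0,0.004],[0,0,0]],[[0,0,0.004],[0,0,0]],[[-0.0006,0.0025,0.0005],[-3.68,-0.87,0]],[[-0.0006,0.0025,0.0005],[-3.68,-0.87,0]],[[-0.0006,0.0025,0.0005],[-3.68,-0.87,0]],[[-0.0006,0.0025,0.0005],[-3.68,-0.87,0]],[[-0.0006,0.0025,0.0005],[-3.68,-0.87,0]]]'
python3 -m pendant '[[[-0.0006,0.0025,0.0005],[-3.68,-0.87,0]],[[-0.0006,0.0025,0.0005],[-3.68,-0.87,0]],[[-0.0006,0.0025,0.0005],[-3.68,-0.87,0]],[[-0.0006,0.0025,0.0005],[-3.68,-0.87,0]],[[-0.0006,0.0025,0.0005],[-3.68,-0.87,0]],[[0,0,0],[0,0,0]],[[0,0,0],[0,0,0]]]'
python3 - <<'E'
from h import *
print(wj(observe()["position"]), *[np.round(a,4) for a in need([0,30,115],.36,1)])
cv2.imwrite("pics/w4.png",camera("wrist")[:,:,::-1])
b=camera("side")[140:240,220:300]; cv2.imwrite("pics/s4.png",cv2.resize(b,None,fx=6,fy=6,interpolation=cv2.INTER_CUBIC)[:,:,::-1])
E
```

```text
time: 5.25
position: [639.0, -131.7, 102.9]
tcp_rot: [-0.21, 1.558, 0.158]
contact_force: [-0.3, 0.2, -0.5]
finger_gap: 0.374
time: 5.95
position: [635.7, -118.6, 104.7]
tcp_rot: [-0.46, 1.504, -0.097]
contact_force: [-0.4, 1.0, -1.7]
finger_gap: 0.376
[  1.70601157  25.4397369  104.70706734] [-0.0012 -0.0025 -0.0075] [-0.0568 -0.0818 -0.114 ] [ 634.5185 -121.023    97.218 ]
```

View pics/w4.png

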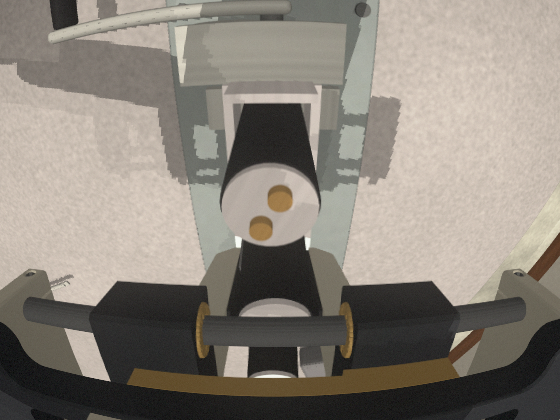

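View pics/s4.png

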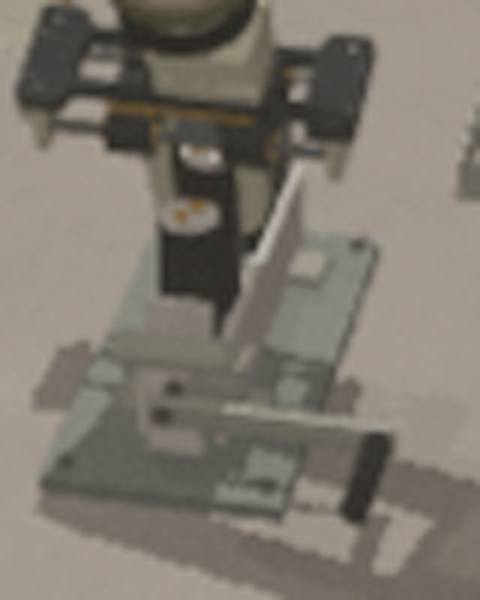

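The capacitor moved with the tool: its top is still at (275,305) in the wrist picture, and its tilt relative to the fingers hasn't changed. Lowering gently.

```bash
python3 -m pendant '[[[0,0,-0.003],[0,0,0]],[[0,0,-0.003],[0,0,0]],[[0,0,0],[0,0,0]],[[0,0,0],[0,0,0]]]'; python3 -m pendant '[[[0,0,-0.001],[0,0,0]],[[0,0,0],[0,0,0]]]';python3 -m pendant '[[[0,0,-0.001],[0,0,0]],[[0,0,0],[0,0,0]]]'
python3 - <<'E'
from h import *
b=camera("side")[110:240,200:320]; cv2.imwrite("pics/s5.png",cv2.resize(b,None,fx=4.6,fy=4.6,interpolation=cv2.INTER_CUBIC)[:,:,::-1])
E
```

```text
time: 6.45
position: [635.5, -119.4, 98.3]
tcp_rot: [-0.46, 1.504, -0.099]
contact_force: [0.8, 0.6, -1.6]
finger_gap: 0.375
time: 6.65
position: [635.8, -119.2, 97.7]
tcp_rot: [-0.46, 1.503, -0.099]
contact_force: [-0.8, -1.0, -0.2]
finger_gap: 0.374
time: 6.85
position: [636.0, -119.4, 97.5]
tcp_rot: [-0.461, 1.503, -0.1]
contact_force: [-2.3, -0.3, 4.9]
finger_gap: 0.374
```

View pics/s5.png

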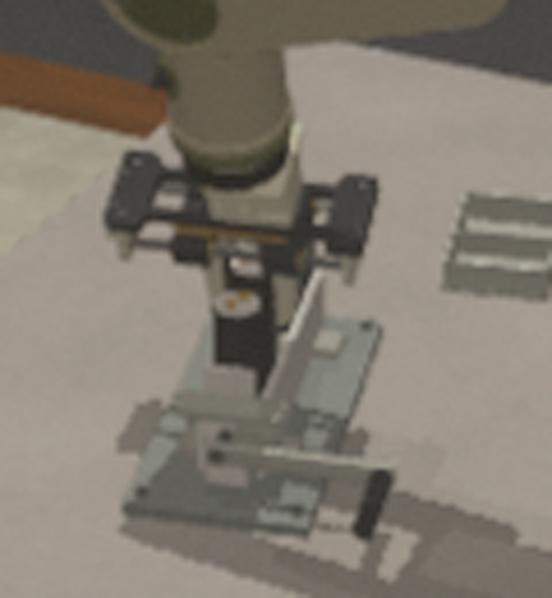

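The foot touched down with a vertical force of about +5 N at the expected height. Releasing and checking.

```bash
python3 -m pendant '[[[0,0,0],[0,0,0]],[[0,0,0],[0,0,0]],[[0,0,0],[0,0,0]],[[0,0,0],[0,0,0]],[[0,0,0],[0,0,0]]]' 0.07
python3 - <<'E'
from h import *
i=camera_info("wrist")
cv2.imwrite("pics/w6.png",camera("wrist")[:,:,::-1])
print(proj("wrist",jw(p0,[[1.7,y,145] for y in (25,30,33,36,40)]),i).round())
E
```

```text
time: 7.4
position: [635.7, -119.1, 96.5]
tcp_rot: [-0.46, 1.504, -0.099]
contact_force: [-0.6, -0.2, 0.3]
finger_gap: 0.735
[[274. 335.]
 [274. 330.]
 [274. 326.]
 [274. 322.]
 [274. 318.]]
```

View pics/w6.png

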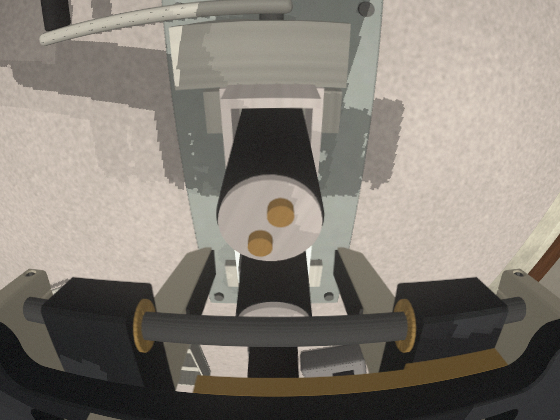

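```bash
python3 -m pendant '[[[0,0,0.01],[0,0,0]],[[0,0,0.02],[0,0,0]],[[0,0,0.03],[0,0,0]],[[0,0,0.035],[0,0,0]],[[0,0,0.035],[0,0,0]],[[-0.02,0,0.01],[6.68,1.59,0]],[[-0.03,0,0],[6.68,1.59,0]],[[-0.03,0,0],[6.68,1.59,0]],[[0,0,0],[0,0,0]],[[0,0,0],[0,0,0]]]'
python3 - <<'E'
from h import *
i=camera_info("wrist")
cv2.imwrite("pics/w7.png",camera("wrist")[:,:,::-1])
print(proj("wrist",jw(p0,[[1.7,32,145],[1.7,32,45],[-120,190,55]]),i).round())
b=camera("side")[140:240,220:300]; cv2.imwrite("pics/s7.png",cv2.resize(b,None,fx=6,fy=6,interpolation=cv2.INTER_CUBIC)[:,:,::-1])
print(wj(observe()["position"]),*[np.round(a,4) for a in need([-120,192,55],0,1)])
E
```

```text
time: 8.45
position: [555.8, -120.4, 237.6]
tcp_rot: [-0.184, 1.562, 0.18]
contact_force: [0.8, 0.1, -0.1]
finger_gap: 0.752
[[364. 224.]
 [341. 196.]
 [232.  54.]]
[-75.70340022  43.47535853 236.87181888] [-0.0774  0.1343 -0.2009] [ 0.13    0.0091 -0.095 ] [478.8103  15.4041  36.    ]
```

View pics/w7.png

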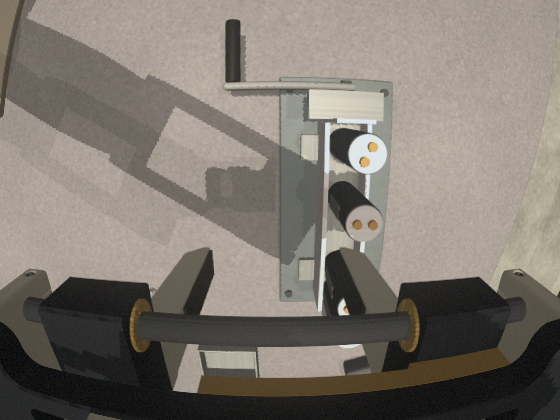

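View pics/s7.png

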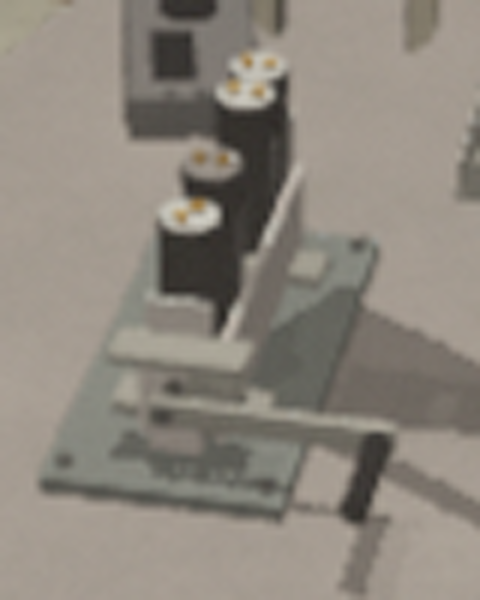

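The capacitor stands upright, with its top at (364,222) against a predicted (364,224). The lever handle at (233,52) also matches its prediction of (232,54). Going to the handle.

```bash
python3 -m pendant '[[[-0.019,0.033,0],[0,0,0]],[[-0.019,0.034,0],[0,0,0]],[[-0.019,0.033,0],[0,0,0]],[[-0.019,0.034,0],[0,0,0]],[[0,0,-0.02],[0,0,0]],[[0,0,-0.03],[0,0,0]],[[0,0,-0.03],[0,0,0]],[[0,0,-0.03],[0,0,0]],[[0,0,-0.02],[0,0,0]],[[0,0,0],[0,0,0]],[[0,0,0],[0,0,0]]]' 0.05
python3 - <<'E'
from h import *
i=camera_info("wrist")
cv2.imwrite("pics/w8.png",camera("wrist")[:,:,::-1])
print(proj("wrist",jw(p0,[[-120,190,55],[-120,155,55],[-120,225,55]]),i).round())
print(wj(observe()["position"]),*[np.round(a,4) for a in need([-120,192,55],0,1)])
E
```

```text
time: 9.65
position: [479.8, 15.7, 106.9]
tcp_rot: [-0.186, 1.564, 0.184]
contact_force: [-0.0, -0.5, 1.6]
finger_gap: 0.542
[[272. 233.]
 [272. 276.]
 [272. 185.]]
[-118.21852425  191.62089154  107.88339316] [-0.0018 -0.     -0.0719] [ 0.0847  0.0558 -0.1482] [478.8103  15.4041  36.    ]
```

View pics/w8.png

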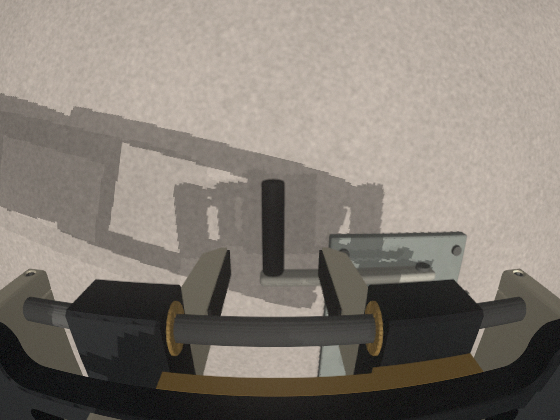

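The handle at (273,180–272) lies centred between the fingers, matching the prediction. Descending and gripping.

```bash
python3 -m pendant '[[[0,0,-0.025],[0,0,0]],[[0,0,-0.025],[0,0,0]],[[0,0,-0.021],[0,0,0]],[[0,0,0],[0,0,0]],[[0,0,0],[0,0,0]],[[0,0,0],[0,0,0]]]'; python3 -m pendant '[[[0,0,0],[0,0,0]],[[0,0,0],[0,0,0]],[[0,0,0],[0,0,0]],[[0,0,0],[0,0,0]],[[0,0,0],[0,0,0]]]' 0.0 15
python3 - <<'E'
from h import *
cv2.imwrite("pics/w9.png",camera("wrist")[:,:,::-1])
print(wj(observe()["position"]),*[np.round(a,4) for a in need([-120,192,55],0,1)])
E
```

```text
time: 10.3
position: [481.5, 14.8, 37.9]
tcp_rot: [-0.185, 1.56, 0.183]
contact_force: [-0.1, 0.1, -0.3]
finger_gap: 0.539
time: 10.8
position: [478.8, 14.7, 35.4]
tcp_rot: [-0.185, 1.566, 0.183]
contact_force: [-2.7, -4.7, 9.4]
finger_gap: 0.17
[-120.16351442  191.27283954   35.58432213] [-0.      0.0007  0.0004] [ 0.0804 -0.1499 -0.0738] [478.8103  15.4041  36.    ]
```

View pics/w9.png

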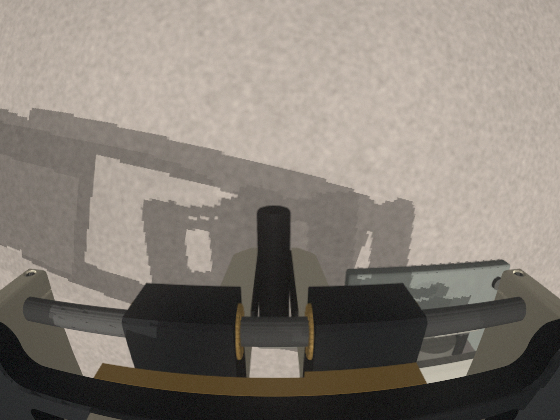

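Gripped at 15.8 mm opening, against the 16 mm bar. Computing the arc increments.

```bash
python3 - <<'E'
import numpy as np
a=np.radians(np.arange(0,91,5)); x=-120*np.cos(a);z=120*np.sin(a)
for i in range(18): print(i,np.round([(x[i+1]-x[i])*.973,(x[i+1]-x[i])*.231,z[i+1]-z[i]],1))
E
```

```text
0 [ 0.4  0.1 10.5]
1 [ 1.3  0.3 10.4]
2 [ 2.2  0.5 10.2]
3 [ 3.1  0.7 10. ]
4 [3.9 0.9 9.7]
5 [4.7 1.1 9.3]
6 [5.5 1.3 8.8]
7 [6.2 1.5 8.3]
8 [6.9 1.6 7.7]
9 [7.5 1.8 7.1]
10 [8.1 1.9 6.4]
11 [8.6 2.  5.6]
12 [9.  2.1 4.8]
13 [9.4 2.2 4. ]
14 [9.7 2.3 3.1]
15 [9.9 2.4 2.3]
16 [10.1  2.4  1.4]
17 [10.2  2.4  0.5]
```

```bash
python3 -m pendant '[[[0.0004,0.0001,0.0105],[0,0,0]],[[0.0013,0.0003,0.0104],[0,0,0]],[[0.0022,0.0005,0.0102],[0,0,0]],[[0.0031,0.0007,0.010],[0,0,0]],[[0.0039,0.0009,0.0097],[0,0,0]],[[0.0047,0.0011,0.0093],[0,0,0]],[[0,0,0],[0,0,0]],[[0,0,0],[0,0,0]]]'
python3 - <<'E'
from h import *
cv2.imwrite("pics/w10.png",camera("wrist")[:,:,::-1])
b=camera("side")[110:240,200:320]; cv2.imwrite("pics/s10.png",cv2.resize(b,None,fx=4.6,fy=4.6,interpolation=cv2.INTER_CUBIC)[:,:,::-1])
q=wj(observe()["position"]); q[2]+=19; print(q, np.hypot(q[0],q[2]-55), np.degrees(np.arctan2(q[2]-55,-q[0])))
E
```

```text
time: 11.65
position: [492.9, 18.2, 96.1]
tcp_rot: [-0.185, 1.569, 0.183]
contact_force: [-14.0, -3.2, 5.6]
finger_gap: 0.165
[-105.72184411  191.44742483  114.93396145] 121.52854831702393 29.54900249423476
```

View pics/s10.png

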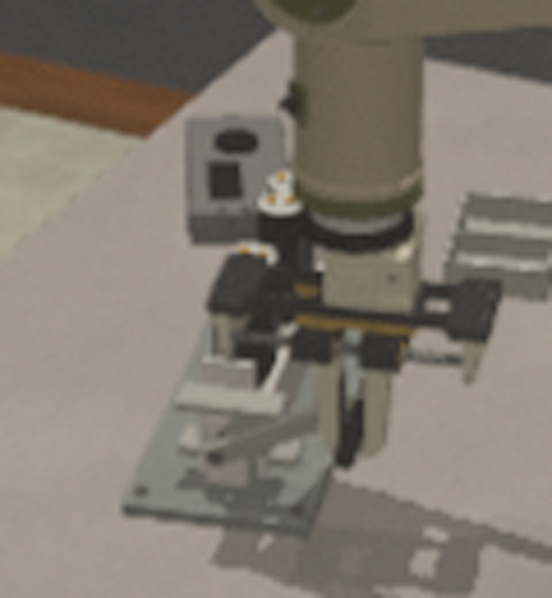

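The lever has swung to about 30° and the capacitors are still standing. A 14 N force pushes outward along the lever, so I'm pulling slightly inside the true arc. I'll ease 2 mm outward and continue.

```bash
python3 -m pendant '[[[-0.002,-0.0005,0.001],[0,0,0]],[[0.0055,0.0013,0.0088],[0,0,0]],[[0.0062,0.0015,0.0083],[0,0,0]],[[0.0069,0.0016,0.0077],[0,0,0]],[[0.0075,0.0018,0.0071],[0,0,0]],[[0.0081,0.0019,0.0064],[0,0,0]],[[0.0086,0.002,0.0056],[0,0,0]],[[0,0,0],[0,0,0]]]'
python3 - <<'E'
from h import *
b=camera("top")[90:240,240:400]; cv2.imwrite("pics/t11.png",cv2.resize(b,None,fx=4,fy=4,interpolation=cv2.INTER_CUBIC)[:,:,::-1])
q=wj(observe()["position"]); q[2]+=19; print(q, np.hypot(q[0],q[2]-55), np.degrees(np.arctan2(q[2]-55,-q[0])))
E
```

```text
time: 12.55
position: [537.1, 28.6, 144.7]
tcp_rot: [-0.185, 1.563, 0.183]
contact_force: [-14.3, -1.8, 19.3]
finger_gap: 0.171
[-60.48615587 191.34023585 163.57252412] 124.28422283894083 60.877658237369815
```

View pics/t11.png

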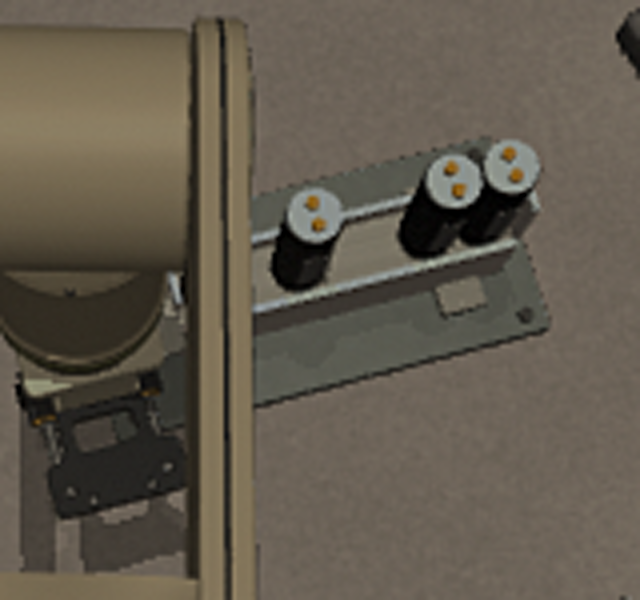

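Three capacitors are visible standing, at (313,215), (452,180) and (510,165), with c hidden behind the arm. The outward force is about 24 N, so I'll ease out (−1.5 mm in x, +4 mm in z) and finish the swing.

```bash
python3 -m pendant '[[[-0.0015,-0.0003,0.004],[0,0,0]],[[0.009,0.0021,0.0048],[0,0,0]],[[0.0094,0.0022,0.004],[0,0,0]],[[0.0097,0.0023,0.0031],[0,0,0]],[[0,0,0],[0,0,0]]]'
python3 - <<'E'
from h import *
b=camera("side")[110:240,200:320]; cv2.imwrite("pics/s12.png",cv2.resize(b,None,fx=4.6,fy=4.6,interpolation=cv2.INTER_CUBIC)[:,:,::-1])
q=wj(observe()["position"]); q[2]+=19; print(q, np.hypot(q[0],q[2]-55), np.degrees(np.arctan2(q[2]-55,-q[0])))
E
```

```text
time: 13.1
position: [564.5, 34.9, 158.9]
tcp_rot: [-0.185, 1.562, 0.183]
contact_force: [-5.9, -0.2, 10.3]
finger_gap: 0.167
[-32.30463703 191.19211205 177.93299705] 127.106692734191 75.27655594025069
```

View pics/s12.png

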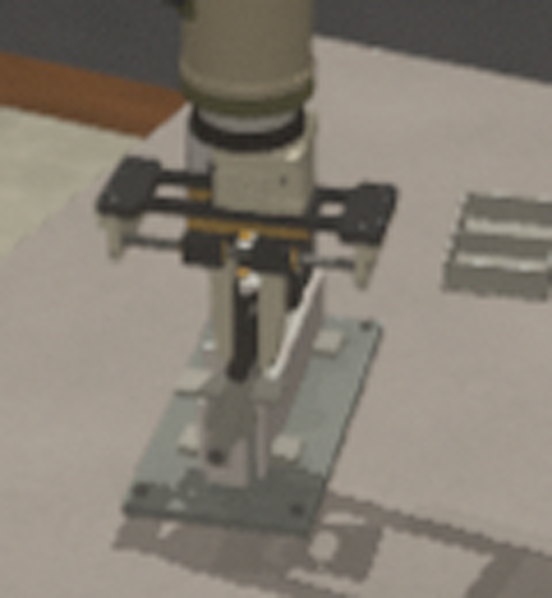

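```bash
python3 -m pendant '[[[0.0099,0.0024,0.0035],[0,0,0]],[[0.0101,0.0024,0.002],[0,0,0]],[[0.0102,0.0024,0.001],[0,0,0]],[[0,0,0],[0,0,0]],[[0,0,0],[0,0,0]],[[0,0,0],[0,0,0]]]'
python3 - <<'E'
from h import *
q=wj(observe()["position"]); q[2]+=19; print(q, np.hypot(q[0],q[2]-55), np.degrees(np.arctan2(q[2]-55,-q[0])))
b=camera("side")[110:240,200:320]; cv2.imwrite("pics/s13.png",cv2.resize(b,None,fx=4.6,fy=4.6,interpolation=cv2.INTER_CUBIC)[:,:,::-1])
b=camera("top")[90:240,240:400]; cv2.imwrite("pics/t13.png",cv2.resize(b,None,fx=4,fy=4,interpolation=cv2.INTER_CUBIC)[:,:,::-1])
i=camera_info("wrist");cv2.imwrite("pics/w13.png",camera("wrist")[:,:,::-1])
print(proj("wrist",jw(p0,[[0,190,175],[0,225,175]]),i).round())
E
```

```text
time: 13.75
position: [594.0, 41.8, 164.7]
tcp_rot: [-0.185, 1.561, 0.183]
contact_force: [-1.6, 0.3, 5.5]
finger_gap: 0.164
[ -1.83255872 191.07161276 183.6539558 ] 128.66700670227314 89.1839288602007
[[277. 272.]
 [278. 209.]]
```

View pics/s13.png

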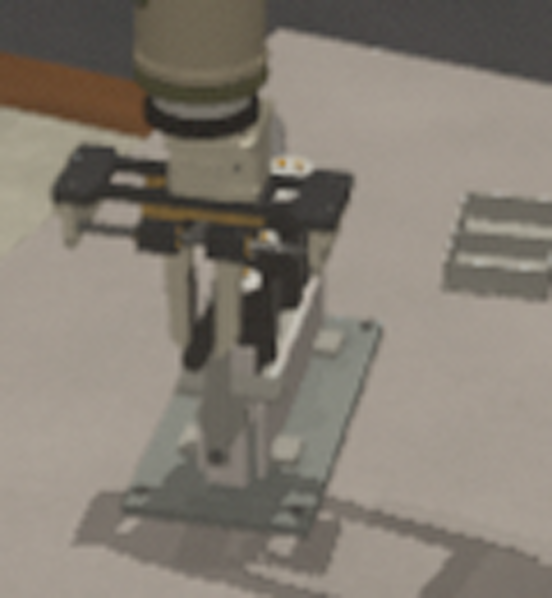

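View pics/t13.png

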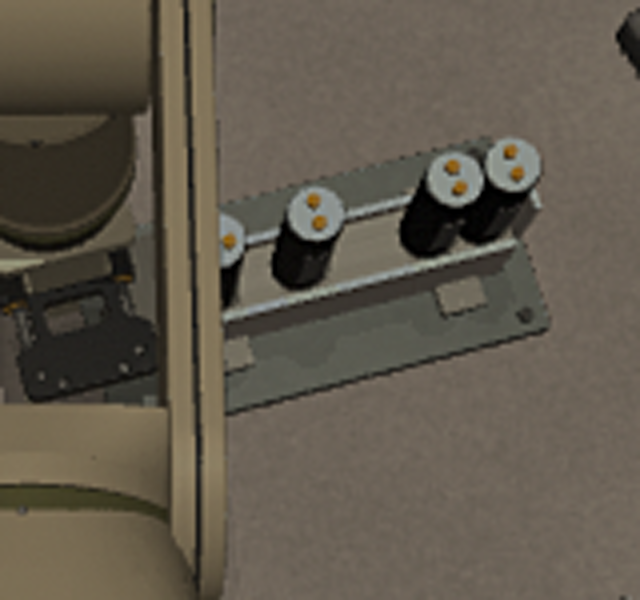

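View pics/w13.png

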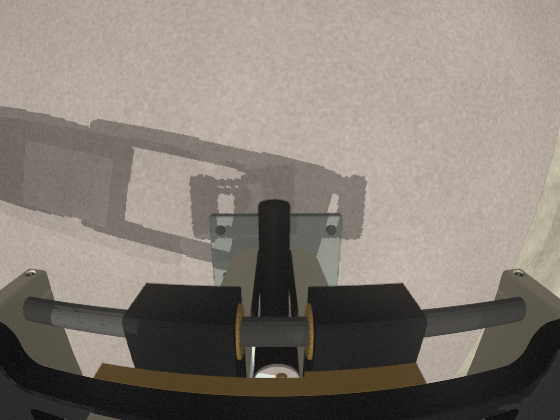

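```bash
python3 - <<'E'
from h import *
for d in (80,85,90,95,100):
    a=np.radians(d); x,z=-120*np.cos(a),55+120*np.sin(a)
    print(d,proj("side",jw(p0,[[x,225,z],[x,155,z]])).round(1).tolist(),((proj("side",jw(p0,[[x,225,z],[x,155,z]]))-[200,110])*4.6).round().tolist())
for z in (145,160,164): print(z,((proj("top",jw(p0,[[0,-91,z],[0,-56,z],[1,32,z],[1,33,z]]))-[240,90])*4).round().tolist())
b=camera("side")[150:215,230:270]; cv2.imwrite("pics/s14.png",cv2.resize(b,None,fx=9,fy=9,interpolation=cv2.INTER_CUBIC)[:,:,::-1])
print(observe()["contact_force"])
E
```

```text
80 [[247.6, 188.8], [252.9, 177.6]] [[219.0, 363.0], [243.0, 311.0]]
85 [[244.3, 188.1], [249.7, 176.9]] [[204.0, 359.0], [229.0, 308.0]]
90 [[241.0, 187.5], [246.5, 176.4]] [[189.0, 357.0], [214.0, 305.0]]
95 [[237.7, 187.3], [243.3, 176.1]] [[173.0, 355.0], [199.0, 304.0]]
100 [[234.4, 187.3], [240.1, 176.1]] [[158.0, 355.0], [185.0, 304.0]]
145 [[506.0, 178.0], [450.0, 192.0], [309.0, 226.0], [307.0, 226.0]]
160 [[511.0, 169.0], [455.0, 183.0], [312.0, 217.0], [310.0, 218.0]]
164 [[513.0, 166.0], [456.0, 181.0], [313.0, 215.0], [311.0, 216.0]]
[-1.25907427 -0.04743878  5.14568949]
```

View pics/s14.png

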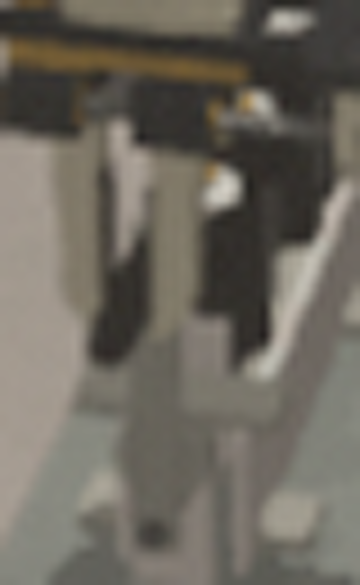

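The handle's far end is at (241.7,188.1) px in the side view, which the model puts at about 89°. In the top view the capacitor tops (313,215), (452,180) and (511,165) match a top height of 164 mm, so the bed is fully raised. I'll hold briefly, recheck, then hand in.

```bash
python3 -m pendant '[[[0.001,0.0002,0],[0,0,0]],[[0,0,0],[0,0,0]],[[0,0,0],[0,0,0]],[[0,0,0],[0,0,0]],[[0,0,0],[0,0,0]],[[0,0,0],[0,0,0]]]'
python3 - <<'E'
from h import *
a=camera("side")[130:215,225:275]; b=camera("top")[110:195,280:390]
r=lambda m:cv2.resize(m,None,fx=4.8,fy=4.8,interpolation=cv2.INTER_CUBIC)[:,:,::-1]
cv2.imwrite("pics/f.png",np.hstack([r(a),r(b)]))
print(wj(observe()["position"]),observe()["joint_vel"].round(4))
E
```

```text
time: 14.55
position: [594.5, 41.9, 164.6]
tcp_rot: [-0.185, 1.561, 0.183]
contact_force: [-3.1, -0.8, 6.4]
finger_gap: 0.169
[ -1.35176774 191.05439877 164.64266854] [-0.0006 -0.0007  0.0007 -0.0014  0.0009 -0.0014]
```

View pics/f.png

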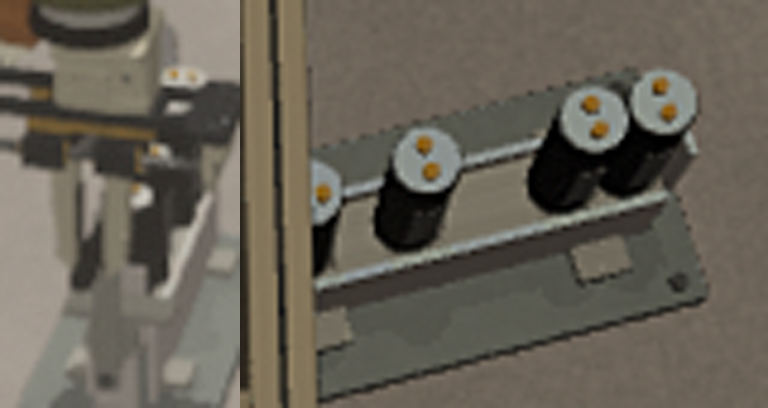

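All four capacitors are standing, at (325,190), (425,160), (593,118) and (663,102) in the zoom. The lever is upright between the fingers and nothing is moving.

```bash
python3 -c "
from bench import *
print(finish_job())"
```

```text
the job is handed in; nothing more can be done
None
```

I stood the tipped capacitor upright between its neighbours and let go of it. I then swung the cam lever up and handed the job in at about 14.7 s, still gripping the handle at 15 N. `finish_job()` gives no verdict, so these are my own last checks:

- **Capacitors:** all four look upright in the last pictures. Capacitor c is partly hidden behind the arm, so I only saw part of it there. The three other tops match a height of 164 mm, so the bed is fully raised.
- **Lever:** it stands at about 89° by the fingers' position and the handle's image, and the arm was still.
- **Bystanders:** I saw no contact with the amplifier, screwdriver or screw tray, but did not measure them again at the end.

**What disagreed:** during the swing, the force along the lever rose to about 24 N and the measured radius grew to nearly 129 mm instead of 120 mm. The handle has probably slid about 9 mm towards the fingertips. It was still held firmly at the end: the opening read about 15.7 mm on the 16 mm bar.

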